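# Dial open the bench key box

### The arm

A 6-joint arm with a two-finger parallel gripper is mounted at the origin on a cart in front of the work surface, level with it; the furniture and walls round the work are solid. World frame = base frame: x ahead of the robot, y to its left, z up, the work surface at z = 0. Lengths are in m, angles in rad, forces in N, time in s.
With the tool pointing down it reaches from about 0.25 to 0.775 m from the base axis. Payload 4 kg.
Tool frame: the origin (TCP) lies between the finger pads; the fingertips stand 22 mm ahead of it and the grasp point (between the pads) lies 3 mm ahead of it; x points along the fingers, y is the direction in which the jaws open and shut, and the axes are right-handed (so a half turn about x gives the same grasp; the last joint's range is limited). The gripper opens to 94 mm and grips with 3 to 60 N. Pads are 16 mm wide; open, the fingers measure 119 mm over their backs; the gripper's body (75 mm by 177 mm) begins 78 mm behind the grasp point.
Start: joints at [-1.261, 0.087, 1.371, -0, 1.684, -0.103], TCP at [0.221, -0.504, 0.228] pointing down, gripper open.
Joint ranges: [-3.1, 3.1], [-0.76, 2.03], [0.27, 2.55], [-1.08, 4.22], [0.17, 2.65], [-2.57, 2.57]. Speed limits (rad/s): [2.79, 2.79, 3.14, 3.14, 3.14, 3.14].

### API

Orientations are given as [roll, pitch, yaw] about the fixed x, y, z axes, in that order (R = Rz(yaw) Ry(pitch) Rx(roll)).
In Python, from cell import bot gives the robot as it stands. The module is installed in compiled form; this text tells all that it offers.
- The arm moves only by the tool servo_tool, never from a script. Its argument "rows" is a list of rows, each a list of 3 entries, a list of its own where there are three numbers: the turn, a rotation vector about the tool's x, y, z in degrees, then the shift along the tool's x, y, z in m, then the gripper command: -1 is fully open, 1 is shut, values between are in proportion. In form: [[[rx, ry, rz], [dx, dy, dz], hand], ...]. A call has 1 to 12 rows; each row shifts and turns the commanded pose from where the row before left it, along the tool's axes as they then stand; what a row does not reach is not made up. A row lasts 1/12 s, in which the tool goes at most 41.7 mm and 7.16 degrees, less where a joint would pass 70% of its speed; a pose out of reach is approached as far as the arm can. A call with a gripper value outside its range is refused whole. The fingers move at their own pace and stop on an object; the grip force is fixed at half the most. Time passes only in rows, so rows that do not move let the fingers close. It gives the time, the measured TCP pose, the force and the opening at its end, in the units of the state.
- bot.get_obs(): the state, without advancing time (a new reading comes with each control period).
- bot.snapshot(name): name is "scene" or "top" or "wrist"; returns (picture, depth): 480x640x3 uint8, blue, green, red; 480x640 float32, m along the optical axis (not along the pixel's ray), 0 where there is no reading.
- bot.camera_model(name): a dict with "fx", "fy", "cx", "cy" (pixels), "eye" and "rotation" of the camera in the world. Camera axes: x right, y down, z forward; pixel columns grow to the right and rows downward; lengths in m; the calibration is good to about 2 mm. The wrist camera is an equidistant fisheye: a pixel r from the principal point sees the ray r / f radians off the axis. A picture is of the moment at which its call begins: read the wrist's pose just before it. camera_model takes no time and is no camera call; for the wrist camera it gives the pose at the moment of the call.
- bot.job_done(): hands the job in, once; it reports no verdict.
Trained networks look in the newest picture that a camera, given by its name, has taken for a name from the list of things; names that differ only in an ending like _2 or _b are one class to them, and where a whole thing is asked for, a point or a joint stands for the part that bears it (a point fixed in the world has none). Each returns a list of dicts, best first, with "score" (0 to 1); they miss things now and then, are a little off and sometimes report something else, mostly with a low value. They report only what shows in the picture. A call takes as long as a camera call.
- bot.trace(target, camera): "region" (480x640 bool, what is visible of it) and "location" ([column, row] in pixels, amid what is visible of it).
The state is a dict: "clock": time; "joint_pos": joint angles; "joint_vel": joint speeds; "tau": joint torques, N m; "eef_pos": TCP position; "ee_rot": TCP orientation; "wrist_force": force on the tool from outside, world axes, zero at the start; "moment": the same for the moment, N m; "finger_gap": opening from 0.0 (shut) to 1.0 (fully open).
Only numpy, scipy, OpenCV 4.12 (cv2) and the standard library are available. Lean on these libraries where they do the work, as an engineer would, in place of code of your own. Each camera call takes 0.05 s, during which the arm holds its last target.

### The job

The printer's memory stick is locked in the grey key box bolted to the bench. Dial it open with the crank on the dial: turn counter-clockwise, let the red mark pass the white pointer once and stop with it at the pointer the second time; turn clockwise, let the yellow mark pass the pointer once and stop with it at the pointer the second time; then turn counter-clockwise slowly until you feel the dial come up against its stop, without forcing the crank. Then slide the cover fully open towards the front by its knob, let go, and leave the stick in the box and the small things beside the box where they are.

Things in the scene. Friction and masses are not known exactly. Their poses are not given: they have to be found in the camera images.
- key_box: Grey key box, 130 x 250 x 60 mm (x, y, z), fixed to the bench. Origin: centre of its underside; +x to its back (away from the robot at yaw 0), +y to the left, z up. Dial on the right half of its top, compartment with sliding cover on the left half. Angles are positive counter-clockwise seen from above.
- dial_axis (a point): Point on the dial's upright turning axis at its top face, 68 mm above the bench, fixed to the box at x 0, y -60 mm. The dial picks up two hidden wheels, each after up to 240 degrees of lost motion: the red stop sets one, the yellow stop the other. Turning takes 0.01 to 0.15 N m (up to 4 N at the handle), more as each wheel is picked up.
- pointer (a point): Inner end of the white pointer, a small fixed block at the back edge of the dial (x +51, y -60 mm in the box's frame). A mark must stop within 7 degrees (6 mm) of it, reached in the stated direction; going back after an overshoot of more than 7 degrees spoils the setting: begin again from the first turn.
- red_mark (a point): Outer end of the red mark on the black dial (disc 96 mm across, white ticks every 9 degrees), 46 mm from the axis. Its frame turns with the dial, x axis outward through the mark; dial angle = its yaw relative to the box, 0 with red at the pointer. A mark already at the pointer at the start does not count as a pass.
- yellow_mark (a point): Outer end of the yellow mark on the dial, 46 mm from the axis, 57 degrees (1.0 rad) counter-clockwise of the red one. After the yellow stop the dial turns counter-clockwise 40 to 200 degrees, different each time and shown by nothing, until a sprung bolt drops in and stops it. No stop within 220 degrees: combination missed, begin again.
- crank_handle (a point): On the axis of the crank's upright handle, 96 mm above the bench: a good grip height. Black sleeve 13 mm across, 75 to 108 mm above the bench, spinning freely on its pin, so that it can be held from above and led round a 34 mm circle about the dial's axis without turning the wrist. It is opposite the red mark (its angle = dial angle + pi + crank_spring). Arm below: top 75 mm high.
- crank_spring (a joint): Twist of the crank against the dial, rad, positive counter-clockwise: the crank drives the dial through a spring of 3 N m per rad, so it shows the torque (0.1 rad is about 9 N at the handle). 0 unloaded, under 0.05 while turning smoothly; it grows steadily once the dial is against its stop. Beyond 0.15 rad (13 N) the crank is forced.
- key_cover (a joint): Travel of the aluminium sliding cover (80 x 89 mm) over the compartment, m: 0 shut, 0.055 fully open, towards the box's -x (its front). While locked it moves no more than 3 mm. It slides with 2 to 4 N.
- cover_knob (a point): Point on the axis of the cover's black round knob, 18 mm across, upright, from 68 to 101 mm above the bench; this point is 90 mm above the bench. At x +6 mm, y +65 mm in the box's frame while shut; it moves with the cover.
- usb_stick: Blue memory stick, 34 x 53 x 8 mm, lying on the floor of the compartment (62 x 68 mm, floor 34 mm above the bench). Origin: centre of its underside.
- orange_spool: Spool of orange thread, 30 mm across, 40 mm high, standing loose behind the box. Origin: centre of its underside.
- dropper: Small white dropper bottle, 26 mm across, 44 mm high, standing loose to the left of the box. Origin: centre of its underside.
- red_clip: Red clip, 28 x 26 x 14 mm, lying loose to the left of the box. Origin: centre of its underside.

How it is judged:
At the end, for the whole second after the job is handed in: The cover has slid open at least 48 of its 55 mm and is at rest, the memory stick lies in the compartment, and the spool, dropper bottle and clip are within 25 mm of where they stood (value of joint key_cover above 0.048 m and velocity of joint key_cover below 0.01 m/s and z of usb_stick in the frame of key_box between 0.02 and 0.045 m and y of usb_stick in the frame of key_box between 0.03 and 0.1 m and linear speed of usb_stick below 0.03 m/s and distance of each of orange_spool, dropper, red_clip from where it was at the start of the episode below 0.025 m); the robot touches nothing.
It fails at once if the crank is forced: more than 0.15 rad of spring twist (about 13 N at the handle) (value of joint crank_spring above 0.15 rad or value of joint crank_spring below -0.15 rad).
It fails at once if the spool, the dropper bottle or the clip is pushed more than 25 mm or knocked over (distance of any of orange_spool, dropper, red_clip from where it was at the start of the episode above 0.025 m or angle between any of orange_spool, dropper's own z axis and vertical above 0.5 rad).
It also fails if it takes over 72 s, if anything falls off the work surface, if the arm or the gripper's body presses on something with over 40 N, if the wrist force passes 120 N, or if a joint passes its speed limit or range.

## Working session

There is one attempt and no reset: what is moved stays moved. The work goes in short steps, Python scripts to look and compute and a tool call to move; the robot and the scene stay as the last step left them, time stands still between calls to the robot, and variables do not carry over. Pictures are saved under pics/ and viewed, and the job is handed in when it is done.

Besides the shell and the picture viewer there is one more tool, called as a command line: name --argument value ..., lists and objects as JSON in quotes. servo_tool: Moves the arm, as the interface text tells. Its arguments: {"type":"object","properties":{"rows":{"type":"array","items":{"type":"array"}}},"required":["rows"]}

```bash
mkdir -p pics; python3 - <<'E'
from cell import bot
import cv2
print(bot.get_obs())
for n in ("scene","top"):
    p,d=bot.snapshot(n); cv2.imwrite(f"pics/a_{n}.png",p); 
    m=bot.camera_model(n); print(n,m)
    for t in (["key_box","red_mark","yellow_mark","crank_handle","cover_knob","orange_spool","dropper","red_clip"] if n=="top" else ["crank_handle"]):
        r=bot.trace(t,n)
        print(t,[(round(x["score"],2),x["location"],int(x["region"].sum())) for x in r[:2]])
E
```

```text
{'clock': 0.0, 'joint_pos': array([-1.26106710e+00,  8.79431990e-02,  1.37223122e+00,  1.10475058e-05,
        1.68359662e+00, -1.03096206e-01]), 'joint_vel': array([9.40271349e-05, 1.64956167e-03, 5.85502252e-04, 9.17422001e-04,
       1.35724308e-04, 4.66372665e-04]), 'tau': array([-6.07542061e-04, -3.40185463e+01, -3.02424037e+01,  7.17793638e-02,
        3.29476723e-02, -1.76728622e-04]), 'eef_pos': array([ 0.2205087 , -0.5033204 ,  0.22632227]), 'ee_rot': array([-1.67893292,  1.56861792,  1.8754864 ]), 'wrist_force': array([ 0.58749488, -0.26245828, -0.235732  ]), 'moment': array([ 0.01204482,  0.08629878, -0.05144062]), 'finger_gap': 1.0017529464812729}
scene {'fx': 620.1195377557151, 'fy': 620.1195377557151, 'cx': 305.7212502035751, 'cy': 245.81437405867155, 'eye': array([0.10502964, 0.43047853, 0.62404711]), 'rotation': array([-2.242431  ,  0.01044966, -2.5022124 ])}
crank_handle [(0.84, [369.6, 204.2], 402)]
top {'fx': 602.3472879023313, 'fy': 602.3472879023313, 'cx': 321.66334366898514, 'cy': 238.73414127619432, 'eye': array([ 0.44380603, -0.13028636,  0.94133112]), 'rotation': array([-3.02058869,  0.03566594, -1.59002095])}
key_box [(0.66, [400.6, 275.9], 15660)]
red_mark [(0.8, [439.0, 281.0], 3435)]
yellow_mark [(0.85, [443.7, 280.9], 3481)]
crank_handle [(0.81, [436.2, 272.1], 412)]
cover_knob [(0.79, [358.1, 267.5], 3202)]
orange_spool [(0.88, [431.9, 207.2], 396), (0.36, [439.1, 273.7], 424)]
dropper [(0.75, [270.6, 280.9], 236)]
red_clip [(0.66, [256.4, 251.2], 217)]
```

```bash
python3 - <<'E'
import cv2
p=cv2.imread("pics/a_top.png"); c=p[180:360,230:510]; cv2.imwrite("pics/a_topc.png",cv2.resize(c,None,fx=2.8,fy=2.8,interpolation=cv2.INTER_CUBIC))
E
```

```text
(no output)
```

View pics/a_scene.png

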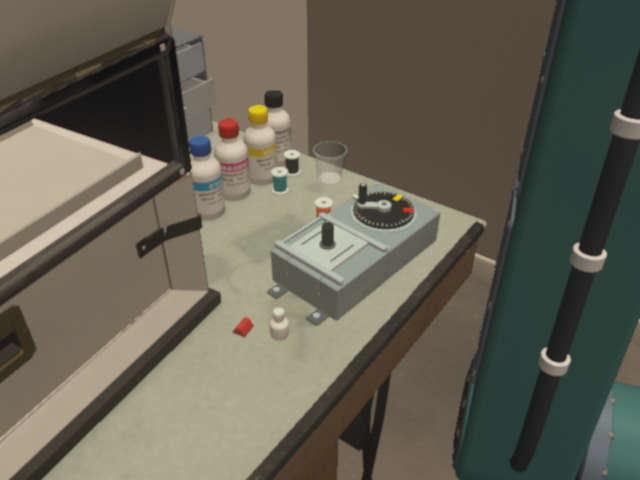

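View pics/a_topc.png

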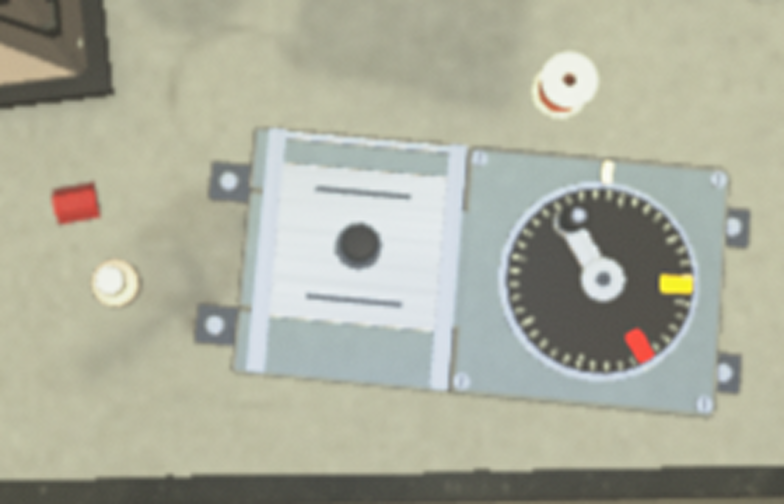

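```bash
cat > h.py <<'E'
import numpy as np, cv2
from scipy.spatial.transform import Rotation as R
from cell import bot
def Rw(m): 
    r=np.asarray(m["rotation"]); return R.from_euler("xyz",r).as_matrix() if r.shape==(3,) else r
def onz(m,uv,z,fish=False):
    uv=np.atleast_2d(uv).astype(float)
    a=(uv-[m["cx"],m["cy"]])/[m["fx"],m["fy"]]
    if fish:
        r=np.linalg.norm(a,axis=1,keepdims=True); a3=np.hstack([a/np.maximum(r,1e-9)*np.sin(r),np.cos(r)])
    else: a3=np.hstack([a,np.ones((len(a),1))])
    d=a3@Rw(m).T
    return m["eye"]+d*((z-m["eye"][2])/d[:,2])[:,None]
def pix(m,P,fish=False):
    c=(np.atleast_2d(P)-m["eye"])@Rw(m)
    if fish:
        rr=np.hypot(c[:,0],c[:,1]); t=np.arctan2(rr,c[:,2]); a=c[:,:2]/np.maximum(rr,1e-9)[:,None]*t[:,None]
    else: a=c[:,:2]/c[:,2:]
    return a*[m["fx"],m["fy"]]+[m["cx"],m["cy"]]
E
cat > m1.py <<'E'
from h import *
p=cv2.imread("pics/a_top.png"); m=bot.camera_model("top")
hsv=cv2.cvtColor(p,cv2.COLOR_BGR2HSV)
o=np.array([230,180])
cr=np.array([[258,128],[729,170],[712,415],[235,373]])/2.8+o
C=onz(m,cr,0.06)[:,:2]; print("corners",C.round(4),"c",C.mean(0))
print("sides",np.linalg.norm(np.diff(np.vstack([C,C[:1]]),axis=0),axis=1))
d=C[0]-C[1]+C[3]-C[2]; yaw=np.arctan2(d[1],d[0])-np.pi/2; print("yaw",yaw)
c=C.mean(0); Rb=np.array([[np.cos(yaw),-np.sin(yaw)],[np.sin(yaw),np.cos(yaw)]])
print("axis pred",c+Rb@[0,-.06],"knob pred",c+Rb@[.006,.065],"pointer pred",c+Rb@[.051,-.06])
sub=np.zeros(p.shape[:2],bool); sub[230:330,395:490]=1
red=sub&((hsv[...,0]<8)|(hsv[...,0]>172))&(hsv[...,1]>150)&(hsv[...,2]>120)
yel=sub&(abs(hsv[...,0].astype(int)-27)<6)&(hsv[...,1]>150)&(hsv[...,2]>120)
P={}
for n,k in (("red",red),("yel",yel)):
    v,u=np.nonzero(k); P[n]=onz(m,[u.mean(),v.mean()],.068)[0,:2]; print(n,len(u),u.mean(),v.mean(),P[n])
print("hub(75)",onz(m,np.array([603,279])/2.8+o,.075)[0,:2],"ptr",onz(m,np.array([607,183])/2.8+o,.068)[0,:2])
dark=((hsv[...,2]<90)&sub).astype(np.uint8); dark=cv2.morphologyEx(dark,cv2.MORPH_CLOSE,np.ones((9,9)))
cs,_=cv2.findContours(dark,cv2.RETR_EXTERNAL,cv2.CHAIN_APPROX_NONE); k=max(cs,key=cv2.contourArea); 
h=cv2.convexHull(k); e=cv2.fitEllipse(k); print("ellipse",e, onz(m,e[0],.068)[0,:2])
ax=onz(m,e[0],.068)[0,:2]
for n in P: d=P[n]-ax; print(n,"ang box deg",np.degrees(np.arctan2(d[1],d[0])-yaw),np.linalg.norm(d))
print("handle top",onz(m,np.array([577,214])/2.8+o,.108)[0,:2],"knob top",onz(m,np.array([359,244])/2.8+o,.101)[0,:2])
print("spool",onz(m,np.array([569,79])/2.8+o,.04)[0,:2])
print("rot",Rw(m).round(3))
E
python3 m1.py; python3 -c "
from h import *
print(R.from_euler('xyz',bot.get_obs()['ee_rot']).as_matrix().round(4))"
```

```text
corners [[ 0.571  -0.102 ]
 [ 0.5429 -0.3472]
 [ 0.4168 -0.3319]
 [ 0.4428 -0.0876]] c [ 0.49338846 -0.21714794]
sides [0.24678183 0.12703831 0.24569638 0.1289671 ]
yaw -0.1101493575511745
axis pred [ 0.48679285 -0.27678432] knob pred [ 0.50649734 -0.15320142] pointer pred [ 0.53748378 -0.28239058]
red 69 457.8550724637681 302.7826086956522 [ 0.453719   -0.29440786]
yel 71 470.80281690140845 281.15492957746477 [ 0.48422739 -0.31429696]
hub(75) [ 0.48681525 -0.27690768] ptr [ 0.53671131 -0.28232353]
ellipse ((443.13592529296875, 279.4836730957031), (59.269256591796875, 61.695491790771484), 5.256250858306885) [ 0.48745858 -0.27492752]
red ang box deg -143.68790405119682 0.038959496003148165
yel ang box deg -88.38085211899269 0.039501809483798826
handle top [ 0.51743523 -0.25999782] knob top [ 0.505488   -0.15252134]
spool [ 0.59645141 -0.26936707]
rot [[-0.019 -0.992  0.121]
 [-0.999  0.023  0.033]
 [-0.036 -0.121 -0.992]]
[[ 0.000e+00  4.012e-01 -9.160e-01]
 [-1.000e-04 -9.160e-01 -4.012e-01]
 [-1.000e+00  1.000e-04  0.000e+00]]
```

servo_tool --rows '[[[5.9,0,0],[0,0,0],-1],[[5.9,0,0],[0,0,0],-1],[[5.9,0,0],[0,0,0],-1],[[5.9,0,0],[0,0,0],-1],[[0,0,0],[0,-0.02,-0.025],-1],[[0,0,0],[0,-0.02,-0.025],-1],[[0,0,0],[0,-0.02,-0.025],-1],[[0,0,0],[0,-0.02,-0.025],-1],[[0,0,0],[0,-0.02,-0.025],-1],[[0,0,0],[0,-0.02,-0.025],-1],[[0,0,0],[0,-0.02,-0.025],-1],[[0,0,0],[0,-0.02,-0.025],-1]]'

```text
clock: 1.55
eef_pos: [0.4216, -0.3425, 0.2277]
ee_rot: [2.241, 1.57, -0.9]
wrist_force: [-0.7, 0.1, -0.2]
finger_gap: 1.001
```

servo_tool --rows '[[[0,0,0],[0,-0.02,-0.025],-1],[[0,0,0],[0.02,-0.02,-0.025],-1],[[0,0,0],[0.03,-0.02,-0.025],-1],[[0,0,0],[0.025,-0.02,-0.02],-1],[[0,0,0],[0,0,0],-1],[[0,0,0],[0,0,0],-1],[[0,0,0],[0,0,0],-1]]'

```text
clock: 2.13
eef_pos: [0.5142, -0.2651, 0.1547]
ee_rot: [1.812, 1.57, -1.328]
wrist_force: [0.6, -0.5, -0.3]
finger_gap: 1.0
```

```bash
python3 - <<'E'
from h import *
for n in ("wrist","scene"):
    m=bot.camera_model(n);p,d=bot.snapshot(n); cv2.imwrite(f"pics/b_{n}.png",p); print(m)
    for t in ("crank_handle",):
        r=bot.trace(t,n); print(t,[(round(x["score"],2),x["location"],int(x["region"].sum())) for x in r[:2]])
o=bot.get_obs(); print(o["eef_pos"],R.from_euler('xyz',o['ee_rot']).as_matrix().round(4),o["wrist_force"],o["clock"])
E
```

```text
{'fx': 371.64829954431775, 'fy': 371.64829954431775, 'cx': 317.1178525279446, 'cy': 245.37864193625256, 'eye': array([ 0.591715  , -0.26549299,  0.312679  ]), 'rotation': array([ 2.87530972e+00, -1.26311167e-03, -1.56990162e+00])}
crank_handle [(0.72, [51.1, 216.1], 381), (0.58, [322.9, 283.8], 1731)]
{'fx': 620.1195377557151, 'fy': 620.1195377557151, 'cx': 305.7212502035751, 'cy': 245.81437405867155, 'eye': array([0.10502964, 0.43047853, 0.62404711]), 'rotation': array([-2.242431  ,  0.01044966, -2.5022124 ])}
crank_handle [(0.81, [366.4, 204.1], 400), (0.2, [352.5, 247.1], 13780)]
[ 0.51421186 -0.26608747  0.15594203] [[ 0.0028 -0.001  -1.    ]
 [-0.0021 -1.      0.001 ]
 [-1.      0.0021 -0.0028]] [ 0.50484394 -0.16390828  0.4678554 ] 2.3333
```

View pics/b_wrist.png

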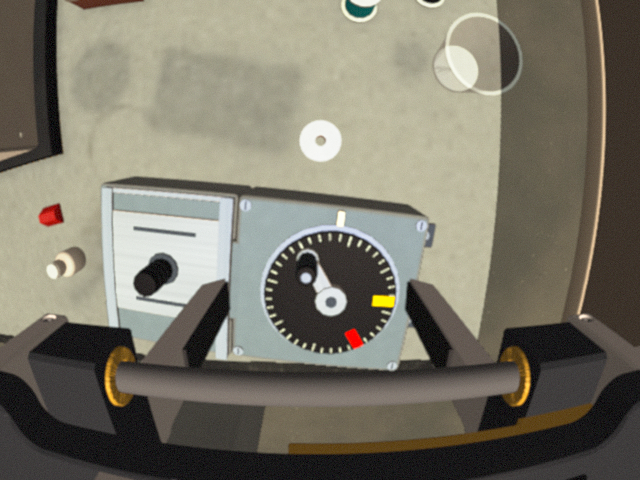

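View pics/b_scene.png

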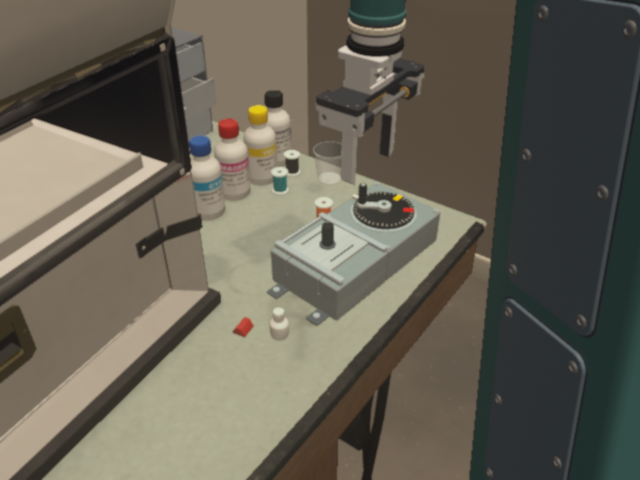

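```bash
cat > w.py <<'E'
from h import *
def dial(p,m,ax=(0.4868,-0.2768),yaw=-.110):
    hsv=cv2.cvtColor(p,cv2.COLOR_BGR2HSV)
    u,v=np.meshgrid(np.arange(640),np.arange(480))
    W=onz(m,np.c_[u.ravel(),v.ravel()],.068,True)[:,:2].reshape(480,640,2)-ax
    near=(np.hypot(W[...,0],W[...,1])<.052)
    H,S,V=[hsv[...,i].astype(int) for i in range(3)]
    out={}
    for n,k in (("red",((H<8)|(H>172))&(S>150)&(V>100)),("yel",(abs(H-28)<7)&(S>150)&(V>100))):
        k=k&near
        if k.sum()<15: continue
        c=W[k].mean(0); a=np.degrees(np.arctan2(c[1],c[0])-yaw)-(57.3 if n=="yel" else 0)
        out[n]=(int(k.sum()),round((a+180)%360-180,1),round(float(np.hypot(*c)),4))
    return out
E
python3 - <<'E'
from w import *
p=cv2.imread("pics/b_wrist.png"); m=bot.camera_model("wrist")
print(dial(p,m))
print("hub",onz(m,[331,301],.075,True),"ptr",onz(m,[340,226],.068,True),"handle",onz(m,[306,278],.108,True),"knob",onz(m,[149,284],.101,True))
cv2.imwrite("pics/b_wc.png",cv2.resize(p[190:380,220:440],None,fx=3.1,fy=3.1,interpolation=cv2.INTER_CUBIC))
E
```

```text
{'red': (247, np.float64(-146.9), 0.0386), 'yel': (271, np.float64(-147.1), 0.0379)}
hub [[ 0.48635356 -0.2765968   0.075     ]] ptr [[ 0.53841551 -0.28246037  0.068     ]] handle [[ 0.51571077 -0.26027163  0.108     ]] knob [[ 0.50753794 -0.15589755  0.101     ]]
```

View pics/b_wc.png

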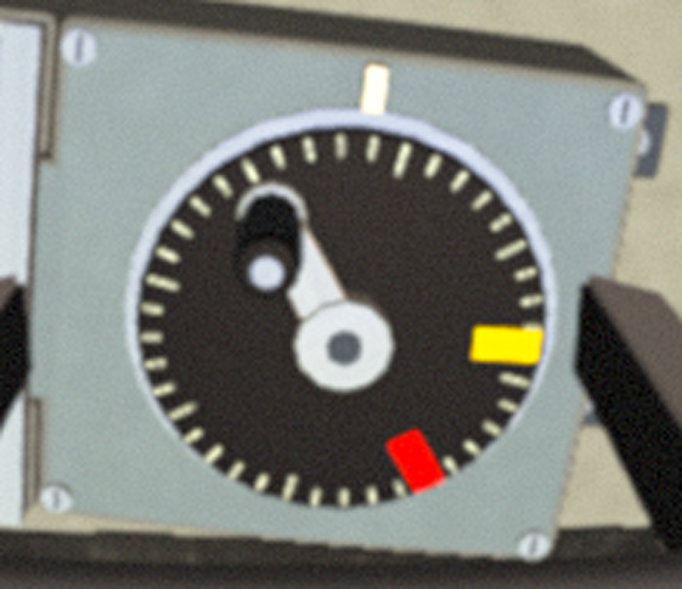

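servo_tool --rows '[[[0,0,0],[0.014,-0.005,-0.0025],-1],[[0,0,0],[0.014,0,0],-1],[[0,0,0],[0.014,0,0],-1],[[0,0,0],[0.013,0,0],-1],[[0,0,0],[0,0,0],-0.3],[[0,0,0],[0,0,0],-0.3],[[0,0,0],[0,0,0],-0.3]]'

```text
clock: 2.92
eef_pos: [0.5171, -0.2604, 0.1005]
ee_rot: [2.539, 1.568, -0.602]
wrist_force: [0.8, -0.9, 0.5]
finger_gap: 0.825
```

```bash
python3 - <<'E'
from w import *
m=bot.camera_model("wrist");p,d=bot.snapshot("wrist"); cv2.imwrite(f"pics/c_wrist.png",p)
print(dial(p,m))
o=bot.get_obs(); print(o["eef_pos"],o["wrist_force"],o["finger_gap"],o["clock"])
E
```

```text
{'yel': (176, np.float64(-147.5), 0.0327)}
[ 0.51726982 -0.26044936  0.10074802] [ 0.01366688 -0.88542796  0.50981809] 0.7817871734072219 2.9667
```

View pics/c_wrist.png

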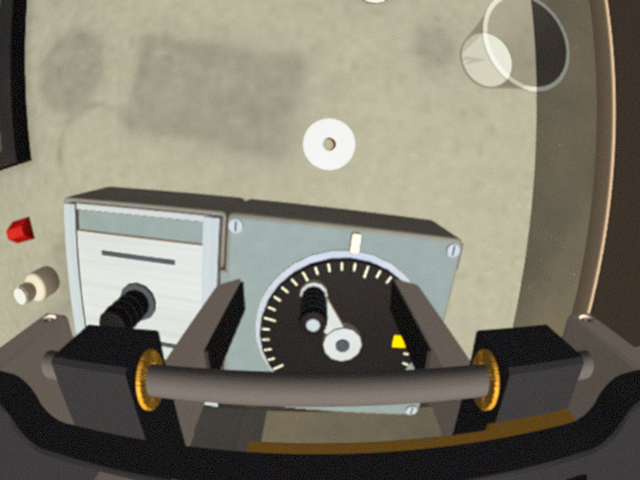

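servo_tool --rows '[[[0,0,0],[0,0,0],1],[[0,0,0],[0,0,0],1],[[0,0,0],[0,0,0],1],[[0,0,0],[0,0,0],1],[[0,0,0],[0,0,0],1],[[0,0,0],[0,0,0],1],[[0,0,0],[0,0,0],1],[[0,0,0],[0,0,0],1],[[0,0,0],[0,0,0],1]]'

```text
clock: 3.72
eef_pos: [0.5167, -0.2595, 0.0989]
ee_rot: [-0.951, 1.571, 2.191]
wrist_force: [-0.1, 0.9, 0.7]
finger_gap: 0.147
```

```bash
python3 - <<'E'
from w import *
m=bot.camera_model("wrist");p,d=bot.snapshot("wrist"); cv2.imwrite(f"pics/d_wrist.png",p)
print(dial(p,m))
o=bot.get_obs(); print(o["eef_pos"],o["wrist_force"],o["finger_gap"],o["clock"])
E
```

```text
{}
[ 0.51679492 -0.25940701  0.09896016] [ 1.08228935  0.0250947  -0.68826307] 0.1360599544235988 3.7667
```

View pics/d_wrist.png

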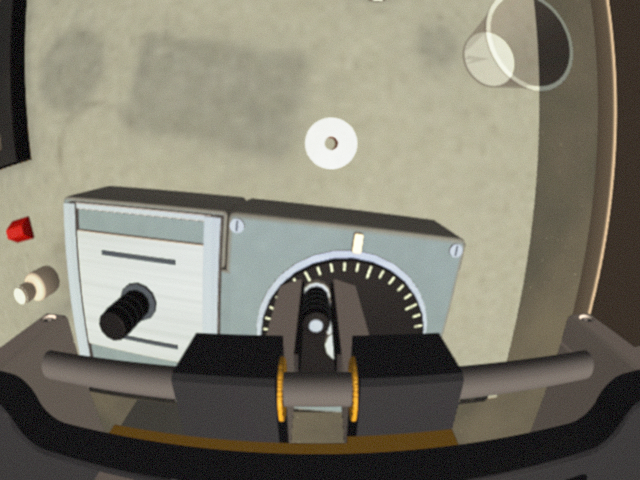

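```bash
cat > gen.py <<'E'
import sys,numpy as np
# gen phi0 phi1 n [r] : rows along circle, world angle deg
a,b,n=float(sys.argv[1]),float(sys.argv[2]),int(sys.argv[3]); r=float(sys.argv[4]) if len(sys.argv)>4 else .034
t=np.radians(np.linspace(a,b,n+1)); X=np.round(r*np.cos(t),4);Y=np.round(r*np.sin(t),4)
print("["+", ".join(f"[[0, 0, 0], [0, {-dy:.4f}, {-dx:.4f}], 1]" for dx,dy in zip(np.diff(X),np.diff(Y)))+"]")
E
python3 gen.py 29 89 12; python3 gen.py 89 197 12
```

```text
[[[0, 0, 0], [0, -0.0025, 0.0015], 1], [[0, 0, 0], [0, -0.0024, 0.0018], 1], [[0, 0, 0], [0, -0.0022, 0.0019], 1], [[0, 0, 0], [0, -0.0021, 0.0022], 1], [[0, 0, 0], [0, -0.0018, 0.0023], 1], [[0, 0, 0], [0, -0.0016, 0.0025], 1], [[0, 0, 0], [0, -0.0015, 0.0026], 1], [[0, 0, 0], [0, -0.0011, 0.0027], 1], [[0, 0, 0], [0, -0.0010, 0.0028], 1], [[0, 0, 0], [0, -0.0007, 0.0029], 1], [[0, 0, 0], [0, -0.0004, 0.0029], 1], [[0, 0, 0], [0, -0.0002, 0.0030], 1]]
[[[0, 0, 0], [0, 0.0003, 0.0053], 1], [[0, 0, 0], [0, 0.0012, 0.0052], 1], [[0, 0, 0], [0, 0.0019, 0.0050], 1], [[0, 0, 0], [0, 0.0027, 0.0046], 1], [[0, 0, 0], [0, 0.0034, 0.0041], 1], [[0, 0, 0], [0, 0.0040, 0.0036], 1], [[0, 0, 0], [0, 0.0045, 0.0028], 1], [[0, 0, 0], [0, 0.0049, 0.0021], 1], [[0, 0, 0], [0, 0.0052, 0.0014], 1], [[0, 0, 0], [0, 0.0053, 0.0005], 1], [[0, 0, 0], [0, 0.0053, -0.0003], 1], [[0, 0, 0], [0, 0.0052, -0.0012], 1]]
```

servo_tool --rows '[[[0,0,0],[0,-0.0025,0.0015],1],[[0,0,0],[0,-0.0024,0.0018],1],[[0,0,0],[0,-0.0022,0.0019],1],[[0,0,0],[0,-0.0021,0.0022],1],[[0,0,0],[0,-0.0018,0.0023],1],[[0,0,0],[0,-0.0016,0.0025],1],[[0,0,0],[0,-0.0015,0.0026],1],[[0,0,0],[0,-0.0011,0.0027],1],[[0,0,0],[0,-0.001,0.0028],1],[[0,0,0],[0,-0.0007,0.0029],1],[[0,0,0],[0,-0.0004,0.0029],1],[[0,0,0],[0,-0.0002,0.003],1]]'

```text
clock: 4.77
eef_pos: [0.4884, -0.2415, 0.0992]
ee_rot: [-2.827, 1.568, 0.315]
wrist_force: [3.9, 3.0, -0.0]
finger_gap: 0.132
```

```bash
cat > chk.py <<'E'
from w import *
import sys
name=sys.argv[1]
if name!="-":
    m=bot.camera_model("wrist");p,d=bot.snapshot("wrist"); cv2.imwrite(f"pics/{name}.png",p)
    print(dial(p,m))
o=bot.get_obs(); d=o["eef_pos"][:2]-np.array([.4868,-.2768]); a=np.arctan2(d[1],d[0])
F=o["wrist_force"]; t=np.array([-np.sin(a),np.cos(a)])
print(o["eef_pos"].round(4),"phi",round(np.degrees(a)%360,1),"dial",round((np.degrees(a)+6.3)%360-180,1),"r",round(np.hypot(*d),4),"Ftan",round(F[:2]@t,1),"Frad",round(F[:2]@[np.cos(a),np.sin(a)],1),"Fz",round(F[2],1),round(o["finger_gap"],3),o["clock"])
E
python3 chk.py e_w
```

```text
{'red': (403, np.float64(-92.5), 0.037), 'yel': (486, np.float64(-90.7), 0.0374)}
[ 0.4878 -0.2415  0.0992] phi 88.4 dial -85.3 r 0.0353 Ftan -3.1 Frad 3.6 Fz 0.4 0.131 4.8167
```

View pics/e_w.png

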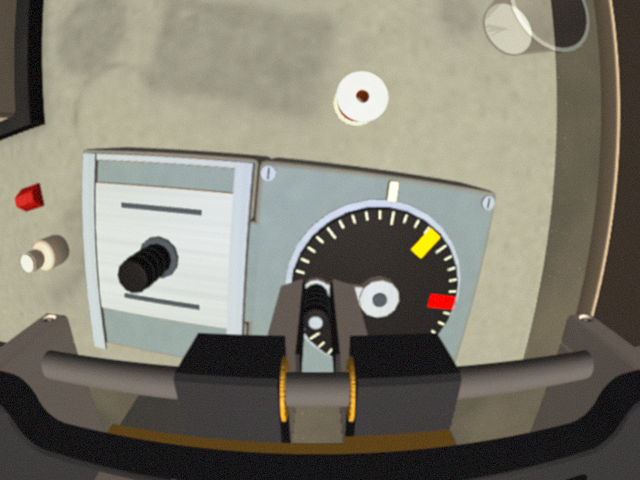

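servo_tool --rows '[[[0,0,0],[0,0.0003,0.0053],1],[[0,0,0],[0,0.0012,0.0052],1],[[0,0,0],[0,0.0019,0.005],1],[[0,0,0],[0,0.0027,0.0046],1],[[0,0,0],[0,0.0034,0.0041],1],[[0,0,0],[0,0.004,0.0036],1],[[0,0,0],[0,0.0045,0.0028],1],[[0,0,0],[0,0.0049,0.0021],1],[[0,0,0],[0,0.0052,0.0014],1],[[0,0,0],[0,0.0053,0.0005],1],[[0,0,0],[0,0.0053,-0.0003],1],[[0,0,0],[0,0.0052,-0.0012],1]]'

```text
clock: 5.82
eef_pos: [0.4542, -0.2865, 0.0987]
ee_rot: [-0.646, 1.57, 2.496]
wrist_force: [0.4, 4.7, -0.2]
finger_gap: 0.13
```

```bash
python3 chk.py f_w; python3 gen.py 197 305 12;python3 gen.py 305 413 12
```

```text
{'red': (599, np.float64(24.9), 0.0393), 'yel': (506, np.float64(22.9), 0.04)}
[ 0.4546 -0.2875  0.0987] phi 198.4 dial 24.7 r 0.0339 Ftan -3.0 Frad -1.3 Fz -0.0 0.13 5.8667
[[[0, 0, 0], [0, 0.0050, -0.0019], 1], [[0, 0, 0], [0, 0.0046, -0.0027], 1], [[0, 0, 0], [0, 0.0041, -0.0034], 1], [[0, 0, 0], [0, 0.0036, -0.0040], 1], [[0, 0, 0], [0, 0.0028, -0.0045], 1], [[0, 0, 0], [0, 0.0021, -0.0049], 1], [[0, 0, 0], [0, 0.0014, -0.0052], 1], [[0, 0, 0], [0, 0.0005, -0.0053], 1], [[0, 0, 0], [0, -0.0003, -0.0053], 1], [[0, 0, 0], [0, -0.0012, -0.0052], 1], [[0, 0, 0], [0, -0.0019, -0.0050], 1], [[0, 0, 0], [0, -0.0027, -0.0046], 1]]
[[[0, 0, 0], [0, -0.0034, -0.0041], 1], [[0, 0, 0], [0, -0.0040, -0.0036], 1], [[0, 0, 0], [0, -0.0045, -0.0028], 1], [[0, 0, 0], [0, -0.0049, -0.0021], 1], [[0, 0, 0], [0, -0.0052, -0.0014], 1], [[0, 0, 0], [0, -0.0053, -0.0005], 1], [[0, 0, 0], [0, -0.0053, 0.0003], 1], [[0, 0, 0], [0, -0.0052, 0.0012], 1], [[0, 0, 0], [0, -0.0050, 0.0019], 1], [[0, 0, 0], [0, -0.0046, 0.0027], 1], [[0, 0, 0], [0, -0.0041, 0.0034], 1], [[0, 0, 0], [0, -0.0036, 0.0040], 1]]
```

View pics/f_w.png

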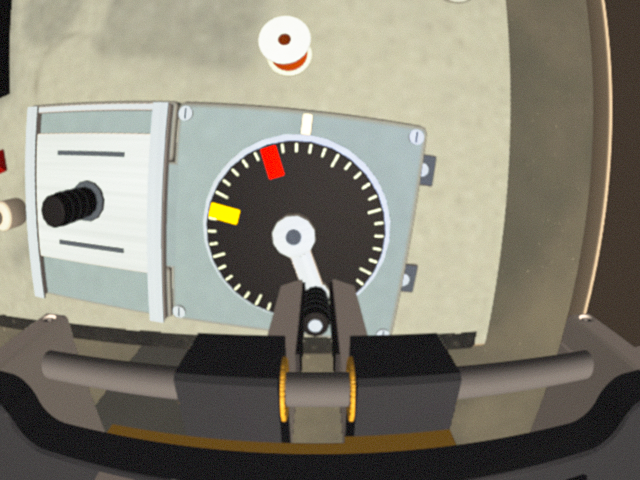

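servo_tool --rows '[[[0,0,0],[0,0.005,-0.0019],1],[[0,0,0],[0,0.0046,-0.0027],1],[[0,0,0],[0,0.0041,-0.0034],1],[[0,0,0],[0,0.0036,-0.004],1],[[0,0,0],[0,0.0028,-0.0045],1],[[0,0,0],[0,0.0021,-0.0049],1],[[0,0,0],[0,0.0014,-0.0052],1],[[0,0,0],[0,0.0005,-0.0053],1],[[0,0,0],[0,-0.0003,-0.0053],1],[[0,0,0],[0,-0.0012,-0.0052],1],[[0,0,0],[0,-0.0019,-0.005],1],[[0,0,0],[0,-0.0027,-0.0046],1]]'

```text
clock: 6.87
eef_pos: [0.5045, -0.305, 0.0984]
ee_rot: [0.219, 1.564, -2.923]
wrist_force: [-6.4, 1.3, 1.5]
finger_gap: 0.133
```

```bash
python3 chk.py g_w
```

```text
{}
[ 0.5053 -0.3045  0.0984] phi 303.7 dial 130.0 r 0.0333 Ftan -2.2 Frad -5.0 Fz 2.0 0.133 6.9167
```

servo_tool --rows '[[[0,0,0],[0,-0.0044,-0.0041],1],[[0,0,0],[0,-0.004,-0.0036],1],[[0,0,0],[0,-0.0045,-0.0028],1],[[0,0,0],[0,-0.0049,-0.0021],1],[[0,0,0],[0,-0.0052,-0.0014],1],[[0,0,0],[0,-0.0053,-0.0005],1],[[0,0,0],[0,-0.0053,0.0003],1],[[0,0,0],[0,-0.0052,0.0012],1],[[0,0,0],[0,-0.005,0.0019],1],[[0,0,0],[0,-0.0046,0.0027],1],[[0,0,0],[0,-0.0041,0.0034],1],[[0,0,0],[0,-0.0036,0.004],1]]'

```text
clock: 7.92
eef_pos: [0.5083, -0.248, 0.099]
ee_rot: [2.539, 1.567, -0.602]
wrist_force: [0.6, -5.6, -5.2]
finger_gap: 0.135
```

```bash
sed -i 's/\[.4868,-.2768\]/[.4868,-.2760]/' chk.py; python3 chk.py h_w; python3 gen.py 53 149 12; python3 gen.py 149 167 6
```

```text
{'yel': (395, np.float64(-127.7), 0.0368)}
[ 0.5076 -0.2474  0.099 ] phi 54.0 dial -119.7 r 0.0354 Ftan -3.1 Frad -3.9 Fz -3.6 0.131 7.9667
[[[0, 0, 0], [0, -0.0025, 0.0040], 1], [[0, 0, 0], [0, -0.0020, 0.0043], 1], [[0, 0, 0], [0, -0.0014, 0.0046], 1], [[0, 0, 0], [0, -0.0008, 0.0046], 1], [[0, 0, 0], [0, -0.0001, 0.0048], 1], [[0, 0, 0], [0, 0.0006, 0.0047], 1], [[0, 0, 0], [0, 0.0013, 0.0046], 1], [[0, 0, 0], [0, 0.0018, 0.0043], 1], [[0, 0, 0], [0, 0.0024, 0.0041], 1], [[0, 0, 0], [0, 0.0030, 0.0037], 1], [[0, 0, 0], [0, 0.0035, 0.0032], 1], [[0, 0, 0], [0, 0.0039, 0.0027], 1]]
[[[0, 0, 0], [0, 0.0015, 0.0009], 1], [[0, 0, 0], [0, 0.0016, 0.0008], 1], [[0, 0, 0], [0, 0.0017, 0.0007], 1], [[0, 0, 0], [0, 0.0016, 0.0006], 1], [[0, 0, 0], [0, 0.0017, 0.0006], 1], [[0, 0, 0], [0, 0.0018, 0.0004], 1]]
```

servo_tool --rows '[[[0,0,0],[0,-0.0025,0.004],1],[[0,0,0],[0,-0.002,0.0043],1],[[0,0,0],[0,-0.0014,0.0046],1],[[0,0,0],[0,-0.0008,0.0046],1],[[0,0,0],[0,-0.0001,0.0048],1],[[0,0,0],[0,0.0006,0.0047],1],[[0,0,0],[0,0.0013,0.0046],1],[[0,0,0],[0,0.0018,0.0043],1],[[0,0,0],[0,0.0024,0.0041],1],[[0,0,0],[0,0.003,0.0037],1],[[0,0,0],[0,0.0035,0.0032],1],[[0,0,0],[0,0.0039,0.0027],1]]'

```text
clock: 8.97
eef_pos: [0.4574, -0.2569, 0.099]
ee_rot: [-1.43, 1.569, 1.713]
wrist_force: [4.0, 2.9, -4.5]
finger_gap: 0.131
```

```bash
python3 chk.py i_w; python3 -c "
import cv2;p=cv2.imread('pics/i_w.png');cv2.imwrite('pics/i_wc.png',cv2.resize(p[90:340,150:470],None,fx=2.4,fy=2.4,interpolation=cv2.INTER_CUBIC))"
```

```text
{'red': (564, np.float64(-27.5), 0.0378), 'yel': (578, np.float64(-27.5), 0.0391)}
[ 0.4569 -0.2578  0.099 ] phi 148.7 dial -25.0 r 0.035 Ftan -2.5 Frad -0.9 Fz -2.9 0.13 9.0167
```

View pics/i_wc.png

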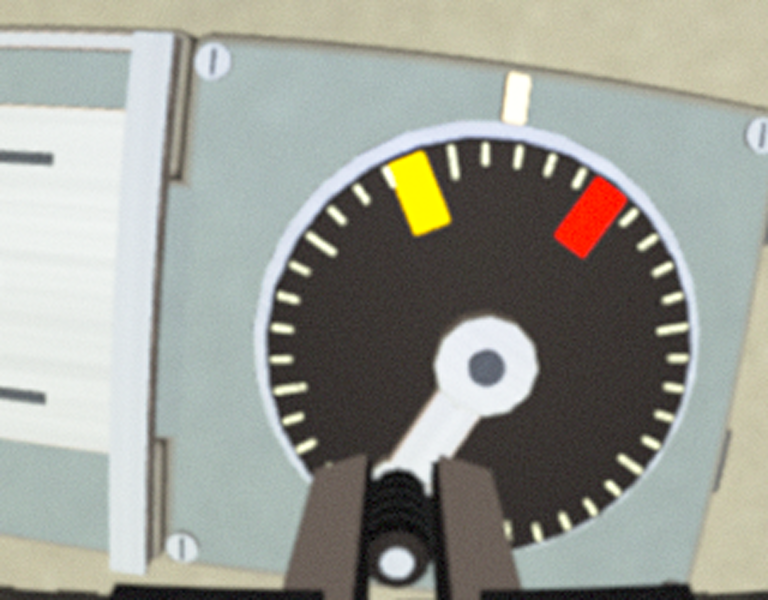

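```bash
python3 gen.py 149 174 10
```

```text
[[[0, 0, 0], [0, 0.0013, 0.0008], 1], [[0, 0, 0], [0, 0.0013, 0.0007], 1], [[0, 0, 0], [0, 0.0013, 0.0006], 1], [[0, 0, 0], [0, 0.0014, 0.0005], 1], [[0, 0, 0], [0, 0.0014, 0.0005], 1], [[0, 0, 0], [0, 0.0014, 0.0005], 1], [[0, 0, 0], [0, 0.0015, 0.0004], 1], [[0, 0, 0], [0, 0.0014, 0.0003], 1], [[0, 0, 0], [0, 0.0015, 0.0002], 1], [[0, 0, 0], [0, 0.0014, 0.0002], 1]]
```

servo_tool --rows '[[[0,0,0],[0,0.0013,0.0008],1],[[0,0,0],[0,0.0013,0.0007],1],[[0,0,0],[0,0.0013,0.0006],1],[[0,0,0],[0,0.0014,0.0005],1],[[0,0,0],[0,0.0014,0.0005],1],[[0,0,0],[0,0.0014,0.0005],1],[[0,0,0],[0,0.0015,0.0004],1],[[0,0,0],[0,0.0014,0.0003],1],[[0,0,0],[0,0.0015,0.0002],1],[[0,0,0],[0,0.0014,0.0002],1],[[0,0,0],[0,0,0],1]]'

```text
clock: 9.93
eef_pos: [0.4529, -0.2718, 0.099]
ee_rot: [0.334, 1.57, -2.807]
wrist_force: [-1.2, 3.3, -1.2]
finger_gap: 0.134
```

```bash
python3 chk.py j_w; python3 -c "
import cv2;p=cv2.imread('pics/j_w.png');cv2.imwrite('pics/j_wc.png',cv2.resize(p[90:340,150:470],None,fx=2.4,fy=2.4,interpolation=cv2.INTER_CUBIC))"
```

```text
{'red': (603, np.float64(0.4), 0.0386), 'yel': (565, np.float64(-0.8), 0.0398)}
[ 0.4529 -0.2718  0.099 ] phi 172.9 dial -0.8 r 0.0342 Ftan -3.5 Frad 1.5 Fz -0.6 0.129 9.9833
```

View pics/j_wc.png

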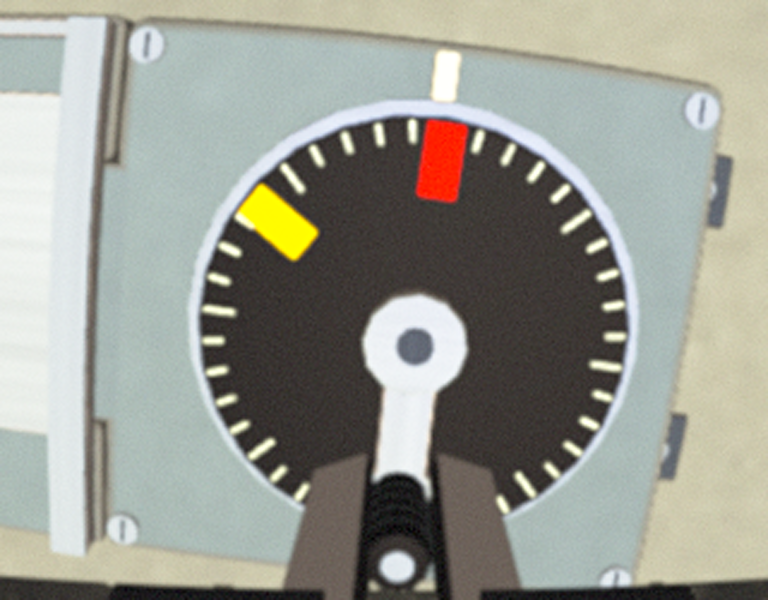

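```bash
python3 gen.py 174 66 12;python3 gen.py 66 -42 12;python3 gen.py -42 -138 12;python3 gen.py -138 -219 9;
```

```text
[[[0, 0, 0], [0, -0.0052, -0.0010], 1], [[0, 0, 0], [0, -0.0050, -0.0017], 1], [[0, 0, 0], [0, -0.0047, -0.0026], 1], [[0, 0, 0], [0, -0.0043, -0.0032], 1], [[0, 0, 0], [0, -0.0036, -0.0039], 1], [[0, 0, 0], [0, -0.0030, -0.0044], 1], [[0, 0, 0], [0, -0.0023, -0.0048], 1], [[0, 0, 0], [0, -0.0016, -0.0051], 1], [[0, 0, 0], [0, -0.0007, -0.0053], 1], [[0, 0, 0], [0, 0.0002, -0.0054], 1], [[0, 0, 0], [0, 0.0010, -0.0052], 1], [[0, 0, 0], [0, 0.0017, -0.0050], 1]]
[[[0, 0, 0], [0, 0.0026, -0.0047], 1], [[0, 0, 0], [0, 0.0032, -0.0043], 1], [[0, 0, 0], [0, 0.0039, -0.0036], 1], [[0, 0, 0], [0, 0.0044, -0.0030], 1], [[0, 0, 0], [0, 0.0048, -0.0023], 1], [[0, 0, 0], [0, 0.0051, -0.0016], 1], [[0, 0, 0], [0, 0.0053, -0.0007], 1], [[0, 0, 0], [0, 0.0054, 0.0002], 1], [[0, 0, 0], [0, 0.0052, 0.0010], 1], [[0, 0, 0], [0, 0.0050, 0.0017], 1], [[0, 0, 0], [0, 0.0047, 0.0026], 1], [[0, 0, 0], [0, 0.0043, 0.0032], 1]]
[[[0, 0, 0], [0, 0.0032, 0.0034], 1], [[0, 0, 0], [0, 0.0028, 0.0039], 1], [[0, 0, 0], [0, 0.0023, 0.0042], 1], [[0, 0, 0], [0, 0.0016, 0.0044], 1], [[0, 0, 0], [0, 0.0010, 0.0047], 1], [[0, 0, 0], [0, 0.0003, 0.0047], 1], [[0, 0, 0], [0, -0.0003, 0.0047], 1], [[0, 0, 0], [0, -0.0010, 0.0047], 1], [[0, 0, 0], [0, -0.0016, 0.0044], 1], [[0, 0, 0], [0, -0.0023, 0.0042], 1], [[0, 0, 0], [0, -0.0028, 0.0039], 1], [[0, 0, 0], [0, -0.0032, 0.0034], 1]]
[[[0, 0, 0], [0, -0.0043, 0.0032], 1], [[0, 0, 0], [0, -0.0047, 0.0026], 1], [[0, 0, 0], [0, -0.0050, 0.0017], 1], [[0, 0, 0], [0, -0.0052, 0.0010], 1], [[0, 0, 0], [0, -0.0054, 0.0002], 1], [[0, 0, 0], [0, -0.0053, -0.0007], 1], [[0, 0, 0], [0, -0.0051, -0.0016], 1], [[0, 0, 0], [0, -0.0048, -0.0023], 1], [[0, 0, 0], [0, -0.0044, -0.0030], 1]]
```

servo_tool --rows '[[[0,0,0],[0,-0.0052,-0.001],1],[[0,0,0],[0,-0.005,-0.0017],1],[[0,0,0],[0,-0.0047,-0.0026],1],[[0,0,0],[0,-0.0043,-0.0032],1],[[0,0,0],[0,-0.0036,-0.0039],1],[[0,0,0],[0,-0.003,-0.0044],1],[[0,0,0],[0,-0.0023,-0.0048],1],[[0,0,0],[0,-0.0016,-0.0051],1],[[0,0,0],[0,-0.0007,-0.0053],1],[[0,0,0],[0,0.0002,-0.0054],1],[[0,0,0],[0,0.001,-0.0052],1],[[0,0,0],[0,0.0017,-0.005],1]]'

```text
clock: 10.98
eef_pos: [0.5015, -0.2442, 0.099]
ee_rot: [2.358, 1.57, -0.782]
wrist_force: [0.5, 0.4, -2.1]
finger_gap: 0.129
```

```bash
python3 chk.py k_w
```

```text
{'red': (53, np.float64(-106.0), 0.032), 'yel': (441, np.float64(-109.0), 0.037)}
[ 0.5023 -0.2448  0.0991] phi 63.6 dial -110.1 r 0.0349 Ftan -1.6 Frad -0.4 Fz -1.6 0.132 11.0333
```

servo_tool --rows '[[[0,0,0],[0,0.0026,-0.0047],1],[[0,0,0],[0,0.0032,-0.0043],1],[[0,0,0],[0,0.0039,-0.0036],1],[[0,0,0],[0,0.0044,-0.003],1],[[0,0,0],[0,0.0048,-0.0023],1],[[0,0,0],[0,0.0051,-0.0016],1],[[0,0,0],[0,0.0053,-0.0007],1],[[0,0,0],[0,0.0054,0.0002],1],[[0,0,0],[0,0.0052,0.001],1],[[0,0,0],[0,0.005,0.0017],1],[[0,0,0],[0,0.0047,0.0026],1],[[0,0,0],[0,0.0043,0.0032],1]]'

```text
clock: 12.03
eef_pos: [0.5119, -0.298, 0.0988]
ee_rot: [-1.18, 1.57, 1.962]
wrist_force: [-0.7, 2.5, -2.1]
finger_gap: 0.13
```

servo_tool --rows '[[[0,0,0],[0,0.0032,0.0034],1],[[0,0,0],[0,0.0028,0.0039],1],[[0,0,0],[0,0.0023,0.0042],1],[[0,0,0],[0,0.0016,0.0044],1],[[0,0,0],[0,0.001,0.0047],1],[[0,0,0],[0,0.0003,0.0047],1],[[0,0,0],[0,-0.0003,0.0047],1],[[0,0,0],[0,-0.001,0.0047],1],[[0,0,0],[0,-0.0016,0.0044],1],[[0,0,0],[0,-0.0023,0.0042],1],[[0,0,0],[0,-0.0028,0.0039],1],[[0,0,0],[0,-0.0032,0.0034],1]]'

```text
clock: 13.03
eef_pos: [0.4614, -0.2982, 0.099]
ee_rot: [1.96, 1.569, -1.181]
wrist_force: [3.3, -0.3, -7.1]
finger_gap: 0.129
```

```bash
python3 chk.py l_w
```

```text
{'red': (550, np.float64(54.0), 0.0399), 'yel': (445, np.float64(51.4), 0.0399)}
[ 0.4609 -0.2974  0.0989] phi 219.6 dial 45.9 r 0.0336 Ftan 1.1 Frad -3.4 Fz -5.5 0.132 13.0833
```

servo_tool --rows '[[[0,0,0],[0,-0.0043,0.0032],1],[[0,0,0],[0,-0.0047,0.0026],1],[[0,0,0],[0,-0.005,0.0017],1],[[0,0,0],[0,-0.0052,0.001],1],[[0,0,0],[0,-0.0054,0.0002],1],[[0,0,0],[0,-0.0053,-0.0007],1],[[0,0,0],[0,-0.0051,-0.0016],1],[[0,0,0],[0,-0.0048,-0.0023],1],[[0,0,0],[0,-0.0044,-0.003],1]]'

```text
clock: 13.83
eef_pos: [0.4602, -0.2533, 0.0991]
ee_rot: [0.207, 1.569, -2.934]
wrist_force: [-1.4, -2.6, -5.0]
finger_gap: 0.128
```

```bash
python3 chk.py m_w; python3 gen.py -219 -241 8
```

```text
{'red': (554, np.float64(-28.5), 0.0378), 'yel': (577, np.float64(-28.5), 0.0392)}
[ 0.4609 -0.2525  0.0991] phi 137.8 dial -35.9 r 0.035 Ftan 0.8 Frad -0.0 Fz -3.9 0.133 13.8833
[[[0, 0, 0], [0, -0.0012, -0.0010], 1], [[0, 0, 0], [0, -0.0012, -0.0011], 1], [[0, 0, 0], [0, -0.0012, -0.0012], 1], [[0, 0, 0], [0, -0.0010, -0.0012], 1], [[0, 0, 0], [0, -0.0011, -0.0013], 1], [[0, 0, 0], [0, -0.0009, -0.0013], 1], [[0, 0, 0], [0, -0.0009, -0.0014], 1], [[0, 0, 0], [0, -0.0008, -0.0014], 1]]
```

View pics/m_w.png

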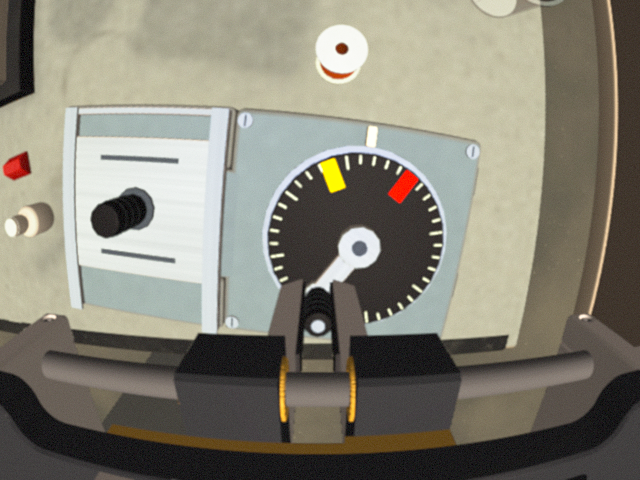

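servo_tool --rows '[[[0,0,0],[0,-0.0012,-0.001],1],[[0,0,0],[0,-0.0012,-0.0011],1],[[0,0,0],[0,-0.0012,-0.0012],1],[[0,0,0],[0,-0.001,-0.0012],1],[[0,0,0],[0,-0.0011,-0.0013],1],[[0,0,0],[0,-0.0009,-0.0013],1],[[0,0,0],[0,-0.0009,-0.0014],1],[[0,0,0],[0,-0.0008,-0.0014],1],[[0,0,0],[0,0,0],1]]'

```text
clock: 14.63
eef_pos: [0.4707, -0.245, 0.0991]
ee_rot: [-1.675, 1.57, 1.468]
wrist_force: [-2.3, 0.5, -1.9]
finger_gap: 0.132
```

```bash
python3 chk.py n_w; python3 -c "
import cv2;p=cv2.imread('pics/n_w.png');cv2.imwrite('pics/n_wc.png',cv2.resize(p[90:340,200:520],None,fx=2.4,fy=2.4,interpolation=cv2.INTER_CUBIC))"
```

```text
{'red': (493, np.float64(-52.7), 0.0373), 'yel': (558, np.float64(-51.9), 0.0386)}
[ 0.4706 -0.245   0.0991] phi 117.6 dial -56.1 r 0.035 Ftan 1.4 Frad 0.1 Fz -1.4 0.132 14.6833
```

View pics/n_wc.png

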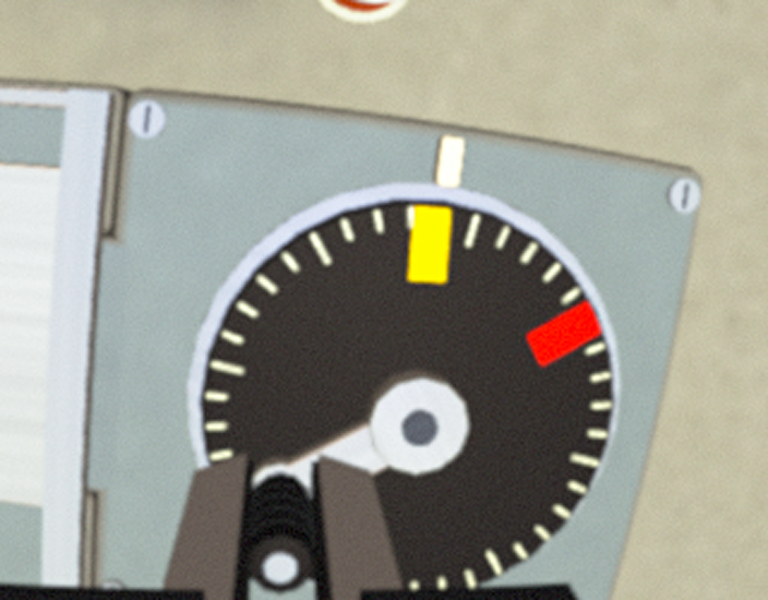

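servo_tool --rows '[[[0,0,0],[0,-0.0005,-0.0008],1],[[0,0,0],[0,-0.0004,-0.0008],1],[[0,0,0],[0,-0.0003,-0.0007],1],[[0,0,0],[0,0,0],1]]'

```text
clock: 15.02
eef_pos: [0.4728, -0.244, 0.0991]
ee_rot: [-1.685, 1.57, 1.457]
wrist_force: [-2.7, 1.1, -1.2]
finger_gap: 0.126
```

```bash
python3 chk.py o_w; python3 -c "
import cv2;p=cv2.imread('pics/o_w.png');cv2.imwrite('pics/o_wc.png',cv2.resize(p[90:340,200:520],None,fx=2.4,fy=2.4,interpolation=cv2.INTER_CUBIC))"
```

```text
{'red': (483, np.float64(-56.8), 0.0372), 'yel': (555, np.float64(-55.7), 0.0384)}
[ 0.4728 -0.244   0.0991] phi 113.6 dial -60.1 r 0.0349 Ftan 1.9 Frad 1.3 Fz -0.5 0.132 15.0667
```

View pics/o_wc.png

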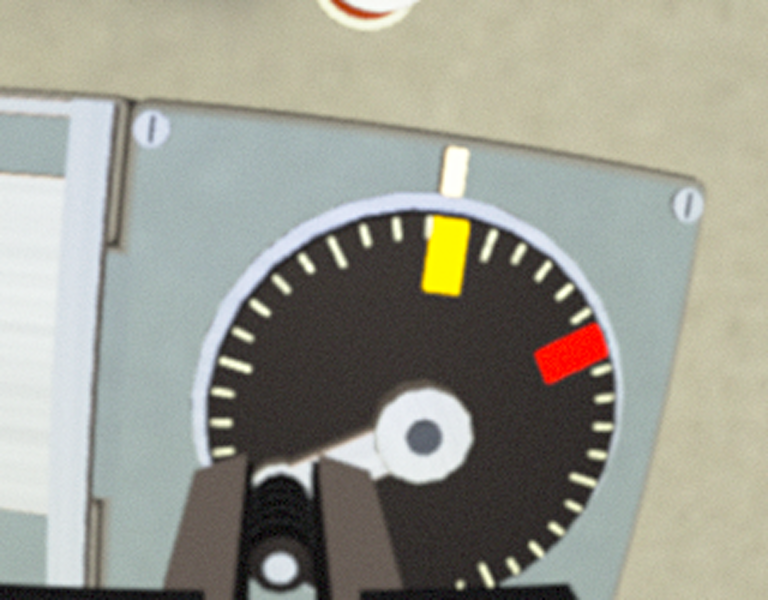

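```bash
python3 gen.py 114.5 146.5 12; python3 - <<'E'
import numpy as np
r=.034;t=np.radians(np.arange(146.5,330,4.5))
X=np.round(r*np.cos(t),4);Y=np.round(r*np.sin(t),4)
for a,dx,dy in zip(np.degrees(t[1:]),np.diff(X),np.diff(Y)): print(round(a,1),"y",round(-dy,4),"z",round(-dx,4))
E
```

```text
[[[0, 0, 0], [0, 0.0007, 0.0014], 1], [[0, 0, 0], [0, 0.0007, 0.0014], 1], [[0, 0, 0], [0, 0.0008, 0.0014], 1], [[0, 0, 0], [0, 0.0009, 0.0013], 1], [[0, 0, 0], [0, 0.0009, 0.0013], 1], [[0, 0, 0], [0, 0.0010, 0.0012], 1], [[0, 0, 0], [0, 0.0011, 0.0012], 1], [[0, 0, 0], [0, 0.0011, 0.0011], 1], [[0, 0, 0], [0, 0.0012, 0.0011], 1], [[0, 0, 0], [0, 0.0012, 0.0010], 1], [[0, 0, 0], [0, 0.0012, 0.0009], 1], [[0, 0, 0], [0, 0.0013, 0.0010], 1]]
151.0 y 0.0023 z 0.0013
155.5 y 0.0024 z 0.0012
160.0 y 0.0025 z 0.001
164.5 y 0.0025 z 0.0009
169.0 y 0.0026 z 0.0006
173.5 y 0.0027 z 0.0004
178.0 y 0.0026 z 0.0002
182.5 y 0.0027 z -0.0
187.0 y 0.0026 z -0.0003
191.5 y 0.0027 z -0.0004
196.0 y 0.0026 z -0.0006
200.5 y 0.0025 z -0.0009
205.0 y 0.0025 z -0.001
209.5 y 0.0023 z -0.0012
214.0 y 0.0023 z -0.0014
218.5 y 0.0022 z -0.0016
223.0 y 0.002 z -0.0017
227.5 y 0.0019 z -0.0019
232.0 y 0.0017 z -0.0021
236.5 y 0.0016 z -0.0021
241.0 y 0.0013 z -0.0023
245.5 y 0.0012 z -0.0024
250.0 y 0.001 z -0.0025
254.5 y 0.0009 z -0.0025
259.0 y 0.0006 z -0.0026
263.5 y 0.0004 z -0.0027
268.0 y 0.0002 z -0.0026
272.5 y -0.0 z -0.0027
277.0 y -0.0003 z -0.0026
281.5 y -0.0004 z -0.0027
286.0 y -0.0006 z -0.0026
290.5 y -0.0009 z -0.0025
295.0 y -0.001 z -0.0025
299.5 y -0.0012 z -0.0023
304.0 y -0.0014 z -0.0023
308.5 y -0.0016 z -0.0022
313.0 y -0.0017 z -0.002
317.5 y -0.0019 z -0.0019
322.0 y -0.0021 z -0.0017
326.5 y -0.0021 z -0.0016
```

servo_tool --rows '[[[0,0,0],[0,0.0007,0.0014],1],[[0,0,0],[0,0.0007,0.0014],1],[[0,0,0],[0,0.0008,0.0014],1],[[0,0,0],[0,0.0009,0.0013],1],[[0,0,0],[0,0.0009,0.0013],1],[[0,0,0],[0,0.001,0.0012],1],[[0,0,0],[0,0.0011,0.0012],1],[[0,0,0],[0,0.0011,0.0011],1],[[0,0,0],[0,0.0012,0.0011],1],[[0,0,0],[0,0.0012,0.001],1],[[0,0,0],[0,0.0012,0.0009],1],[[0,0,0],[0,0.0013,0.001],1]]'

```text
clock: 16.07
eef_pos: [0.4583, -0.2565, 0.0991]
ee_rot: [1.567, 1.571, -1.573]
wrist_force: [0.5, 1.7, -0.7]
finger_gap: 0.129
```

```bash
python3 chk.py p_w
```

```text
{'red': (565, np.float64(-26.3), 0.0379), 'yel': (582, np.float64(-26.3), 0.0392)}
[ 0.4582 -0.2568  0.099 ] phi 146.1 dial -27.6 r 0.0345 Ftan -1.2 Frad 1.5 Fz 0.5 0.132 16.1167
```

servo_tool --rows '[[[0,0,0],[0,0.0012,0.0007],1],[[0,0,0],[0,0.0011,0.0006],1],[[0,0,0],[0,0,0],1]]'

```text
clock: 16.37
eef_pos: [0.4569, -0.259, 0.0991]
ee_rot: [0.922, 1.57, -2.219]
wrist_force: [-0.2, 2.1, -0.8]
finger_gap: 0.133
```

servo_tool --rows '[[[0,0,0],[0,0.0012,0.0006],1],[[0,0,0],[0,0.0012,0.0006],1],[[0,0,0],[0,0,0],1]]'

```text
clock: 16.62
eef_pos: [0.4558, -0.2613, 0.099]
ee_rot: [1.267, 1.57, -1.874]
wrist_force: [-1.4, 1.9, 0.7]
finger_gap: 0.131
```

servo_tool --rows '[[[0,0,0],[0,0.0013,0.0005],1],[[0,0,0],[0,0.0012,0.0005],1],[[0,0,0],[0,0,0],1]]'

```text
clock: 16.87
eef_pos: [0.4549, -0.2638, 0.099]
ee_rot: [1.147, 1.57, -1.994]
wrist_force: [-1.2, 1.9, -0.1]
finger_gap: 0.132
```

servo_tool --rows '[[[0,0,0],[0,0.0013,0.0005],1],[[0,0,0],[0,0.0012,0.0004],1],[[0,0,0],[0,0,0],1]]'

```text
clock: 17.12
eef_pos: [0.454, -0.2664, 0.099]
ee_rot: [1.518, 1.57, -1.623]
wrist_force: [-1.4, 2.0, -0.3]
finger_gap: 0.133
```

servo_tool --rows '[[[0,0,0],[0,0.0013,0.0003],1],[[0,0,0],[0,0.0013,0.0003],1],[[0,0,0],[0,0,0],1]]'

```text
clock: 17.37
eef_pos: [0.4533, -0.2695, 0.099]
ee_rot: [1.378, 1.569, -1.763]
wrist_force: [-2.0, 0.3, -0.0]
finger_gap: 0.132
```

servo_tool --rows '[[[0,0,0],[0,0.0014,0.0002],1],[[0,0,0],[0,0.0013,0.0002],1],[[0,0,0],[0,0,0],1]]'

```text
clock: 17.62
eef_pos: [0.4531, -0.2713, 0.099]
ee_rot: [-1.968, 1.57, 1.175]
wrist_force: [0.1, 1.4, -0.7]
finger_gap: 0.13
```

servo_tool --rows '[[[0,0,0],[0,0.0013,0.0001],1],[[0,0,0],[0,0.0013,0.0001],1],[[0,0,0],[0,0,0],1]]'

```text
clock: 17.87
eef_pos: [0.4531, -0.2732, 0.099]
ee_rot: [-1.806, 1.569, 1.337]
wrist_force: [-0.8, 3.7, 1.0]
finger_gap: 0.13
```

```bash
python3 chk.py q_w
```

```text
{'red': (605, np.float64(2.2), 0.0386), 'yel': (557, np.float64(1.0), 0.0398)}
[ 0.4531 -0.2732  0.099 ] phi 175.3 dial 1.6 r 0.0338 Ftan -4.4 Frad 1.4 Fz 0.6 0.13 17.9167
```

Small step to see whether this is the stop.

servo_tool --rows '[[[0,0,0],[0,0.0012,0],1],[[0,0,0],[0,0,0],1]]'

```text
clock: 18.08
eef_pos: [0.4531, -0.2742, 0.099]
ee_rot: [-1.784, 1.569, 1.359]
wrist_force: [-0.1, 5.9, 1.1]
finger_gap: 0.131
```

```bash
python3 chk.py r_w
```

```text
{'red': (612, np.float64(2.7), 0.0387), 'yel': (555, np.float64(1.5), 0.0398)}
[ 0.4531 -0.2742  0.099 ] phi 176.9 dial 3.2 r 0.0337 Ftan -6.0 Frad 0.0 Fz 0.8 0.13 18.1333
```

servo_tool --rows '[[[0,0,0],[0,0.001,0],1],[[0,0,0],[0,0,0],1]]'

```text
clock: 18.3
eef_pos: [0.4532, -0.2749, 0.099]
ee_rot: [-1.755, 1.568, 1.387]
wrist_force: [-0.4, 6.7, 1.2]
finger_gap: 0.132
```

```bash
python3 chk.py s_w
```

```text
{'red': (605, np.float64(3.0), 0.0387), 'yel': (554, np.float64(1.7), 0.0398)}
[ 0.4532 -0.2748  0.099 ] phi 178.0 dial 4.3 r 0.0336 Ftan -7.4 Frad 0.4 Fz 1.5 0.129 18.35
```

servo_tool --rows '[[[0,0,0],[0,-0.0012,0],1],[[0,0,0],[0,-0.0012,0],1],[[0,0,0],[0,0,0],1],[[0,0,0],[0,0,0],-0.2],[[0,0,0],[0,0,0],-0.2],[[0,0,0],[0,0,0],-0.2],[[0,0,0],[0,0,0],-0.2]]'

```text
clock: 18.93
eef_pos: [0.4531, -0.275, 0.0994]
ee_rot: [1.867, 1.568, -1.274]
wrist_force: [0.4, -0.5, 0.2]
finger_gap: 0.381
```

servo_tool --rows '[[[0,0,0],[-0.02,0,0],-0.2],[[0,0,0],[-0.02,0,0],-0.2],[[0,0,0],[-0.015,0,0],-0.2],[[0,0,0],[0,-0.02,-0.008],-0.2],[[0,0,0],[0,-0.02,-0.01],-0.2],[[0,0,0],[0,-0.02,-0.01],-0.2],[[0,0,0],[0,-0.02,-0.01],-0.2],[[0,0,0],[0,-0.02,-0.01],-0.2],[[0,0,0],[0,-0.02,-0.005],-0.2],[[0,0,0],[0,0,0],-0.2],[[0,0,0],[0,0,0],-0.2]]'

```text
clock: 19.85
eef_pos: [0.5062, -0.1538, 0.1543]
ee_rot: [1.948, 1.569, -1.192]
wrist_force: [-0.3, -0.3, -0.2]
finger_gap: 0.598
```

```bash
python3 chk.py t_w
```

```text
{'red': (270, np.float64(-0.8), 0.0382), 'yel': (290, np.float64(-1.1), 0.039)}
[ 0.5059 -0.1544  0.1542] phi 81.1 dial -92.6 r 0.1231 Ftan 0.1 Frad 1.0 Fz 0.1 0.6 19.9
```

View pics/t_w.png

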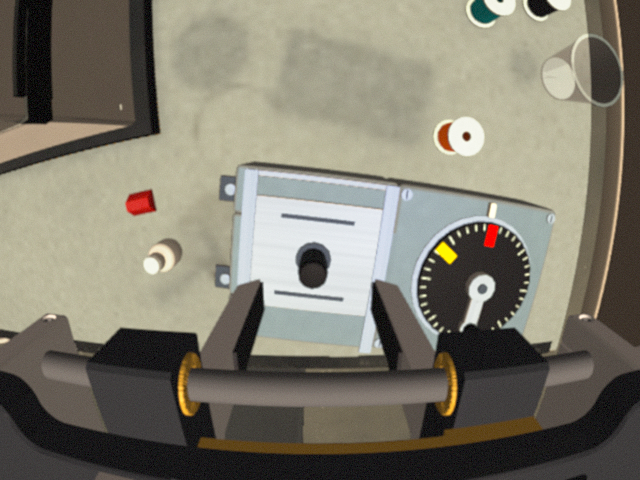

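servo_tool --rows '[[[0,0,0],[0.02,-0.001,0],-0.2],[[0,0,0],[0.02,0,0],-0.2],[[0,0,0],[0.017,0,0],-0.2],[[0,0,0],[0,0,0],1],[[0,0,0],[0,0,0],1],[[0,0,0],[0,0,0],1],[[0,0,0],[0,0,0],1],[[0,0,0],[0,0,0],1],[[0,0,0],[0,0,0],1],[[0,0,0],[0,0,0],1]]'

```text
clock: 20.73
eef_pos: [0.5065, -0.1511, 0.0983]
ee_rot: [-2.184, 1.567, 0.959]
wrist_force: [-0.5, 5.5, 2.9]
finger_gap: 0.183
```

servo_tool --rows '[[[0,0,0],[0,-0.0003,0.003],1],[[0,0,0],[0,-0.0004,0.003],1],[[0,0,0],[0,0,0],1]]'

```text
clock: 20.98
eef_pos: [0.5009, -0.1505, 0.0983]
ee_rot: [-2.609, 1.566, 0.535]
wrist_force: [1.1, 4.0, 3.2]
finger_gap: 0.183
```

servo_tool --rows '[[[0,0,0],[0,-0.0005,0.005],1],[[0,0,0],[0,-0.0006,0.005],1],[[0,0,0],[0,-0.0005,0.005],1],[[0,0,0],[0,-0.0006,0.005],1],[[0,0,0],[0,-0.0005,0.005],1],[[0,0,0],[0,-0.0006,0.005],1],[[0,0,0],[0,-0.0005,0.005],1],[[0,0,0],[0,-0.0006,0.005],1],[[0,0,0],[0,-0.0005,0.004],1],[[0,0,0],[0,-0.0003,0.003],1],[[0,0,0],[0,0,0],1]]'

```text
clock: 21.9
eef_pos: [0.4537, -0.1451, 0.0983]
ee_rot: [-2.457, 1.566, 0.686]
wrist_force: [1.2, 5.1, 4.7]
finger_gap: 0.186
```

servo_tool --rows '[[[0,0,0],[0,-0.0002,0.0015],1],[[0,0,0],[0,-0.0001,0.0012],1],[[0,0,0],[0,0,0],1]]'

```text
clock: 22.15
eef_pos: [0.4517, -0.1449, 0.0983]
ee_rot: [-2.603, 1.565, 0.54]
wrist_force: [4.3, 5.7, 2.7]
finger_gap: 0.184
```

Near the end stop (force rising). Release, lift straight, back off.

servo_tool --rows '[[[0,0,0],[0,0,0],-0.1],[[0,0,0],[0,0,0],-0.1],[[0,0,0],[0,0,0],-0.1],[[0,0,0],[0,0,0],-0.1],[[0,0,0],[-0.015,0,0],-0.1],[[0,0,0],[-0.02,0,0],-0.1],[[0,0,0],[-0.025,0,0],-0.1],[[0,0,0],[-0.025,0,0],-0.1],[[0,0,0],[-0.02,0,0],-0.1],[[0,0,0],[0,0,0],-0.1],[[0,0,0],[0,0,0],-0.1]]'

```text
clock: 23.07
eef_pos: [0.4505, -0.147, 0.2028]
ee_rot: [2.507, 1.568, -0.634]
wrist_force: [-0.2, -0.5, 0.7]
finger_gap: 0.547
```

```bash
python3 chk.py u_w; python3 - <<'E'
from h import *
for n in ("scene","wrist"):
    m=bot.camera_model(n); p,d=bot.snapshot(n); cv2.imwrite(f"pics/u_{n}.png",p)
    for t in ("cover_knob","usb_stick","orange_spool","dropper","red_clip"):
        print(n,t,[(round(x["score"],2),x["location"]) for x in bot.trace(t,n)[:2]])
E
```

```text
{'red': (218, np.float64(-0.5), 0.0379), 'yel': (239, np.float64(-1.3), 0.0392)}
[ 0.4497 -0.1466  0.2012] phi 106.0 dial -67.7 r 0.1346 Ftan 0.1 Frad 0.8 Fz 0.2 0.553 23.1167
scene cover_knob [(0.98, [356.7, 262.3])]
scene usb_stick [(0.72, [350.3, 245.5]), (0.26, [384.2, 212.8])]
scene orange_spool [(0.47, [321.9, 205.2])]
scene dropper [(0.84, [278.5, 325.4])]
scene red_clip [(0.81, [240.3, 324.3])]
wrist cover_knob [(0.69, [317.3, 238.1])]
wrist usb_stick [(0.85, [319.9, 179.0])]
wrist orange_spool [(0.63, [446.1, 77.8])]
wrist dropper [(0.71, [184.4, 187.0]), (0.66, [466.1, 198.0])]
wrist red_clip [(0.66, [162.8, 137.6])]
```

View pics/u_w.png

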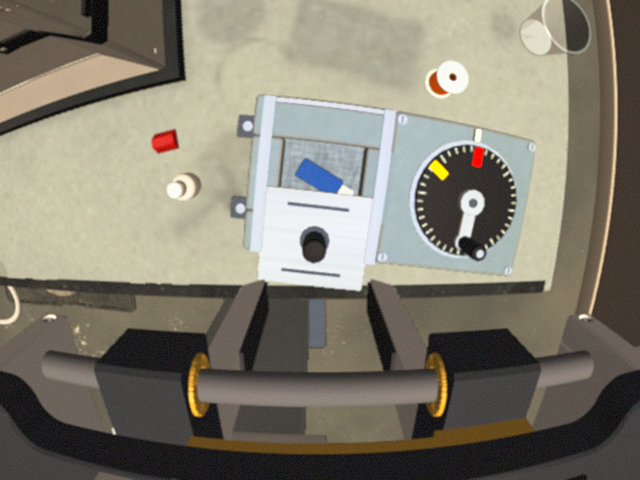

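View pics/u_scene.png

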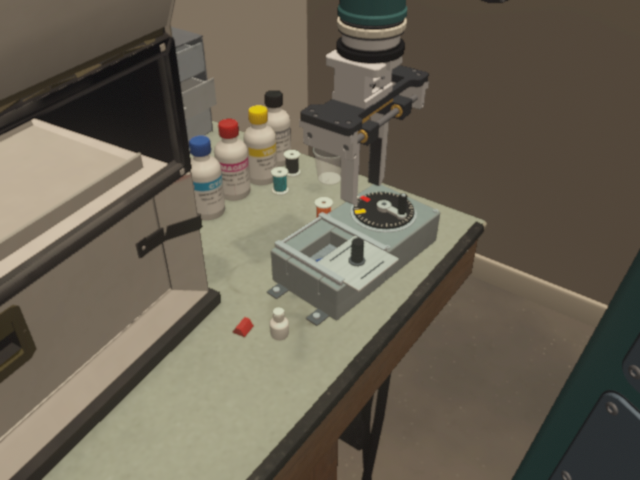

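```bash
python3 - <<'E'
from h import *
m=bot.camera_model("wrist"); c=np.array([.4934,-.2171]); y=-.110
for n,uv in (("knob top",[314,254]),("knob base",[315,234])):
    P=onz(m,uv,.101 if n=="knob top" else .068,True)[0,:2]-c
    print(n,P[0]*np.cos(y)+P[1]*np.sin(y),-P[0]*np.sin(y)+P[1]*np.cos(y))
E
```

```text
knob top -0.0506468753697571 0.06701330515180808
knob base -0.043619551406870904 0.06722941207119919
```

```bash
python3 -c "
from cell import bot
print(bot.job_done())"
```

```text
the job is handed in; nothing more can be done
None
```

The box is dialled open and the cover is slid fully to the front. I handed the job in at about 23 s of the 72 s allowed.

- **Red stop (counter-clockwise, second time):** the camera measured the red mark within about 1° of the pointer.
- **Yellow stop (clockwise, second time):** the yellow mark stopped about 1° short of the pointer.
- **Bolt stop:** it came about 59° counter-clockwise of the yellow stop. The dial then barely moved while the handle force rose from 4.4 to 7.4 N, about 0.08 rad of twist, so the crank was not forced. I eased off the twist and let go.
- **Cover:** it slid freely, and the gripper moved about 55 mm with the force rising at the end. From the last picture, the knob top is about 56 mm from its shut position and a rougher look at the base gives about 50 mm. Both are above the 48 mm needed.
- **Other things:** the last pictures show the stick lying in the compartment. The spool, dropper bottle and clip look undisturbed, though I did not measure their positions. The gripper is open and well clear, with no force on the wrist.

During the turns, the dial angle worked out from the arm position differed from the camera's by up to about 8°. I set both stops by the camera.

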